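Wedge the rocking gel caster

ROBOT

A 6-joint arm with a two-finger parallel gripper is mounted at the origin on a cart in front of the work surface, level with it; the furniture and walls round the work are solid. World frame = base frame: x ahead of the robot, y to its left, z up, the work surface at z = 0. Lengths are in mm, angles in rad, forces in N, time in s.
With the tool pointing down it reaches from about 400 to 925 mm from the base axis. Payload 12.5 kg.
Tool frame: the origin (TCP) lies at the centre of the arm's flange, where the gripper is bolted on; the fingertips stand 190 mm ahead of it and the grasp point (between the pads) lies 171 mm ahead of it; z points along the fingers, y is the line along which they close (so a half turn about z gives the same grasp; the last joint's range is limited). The gripper opens to 95 mm and grips with 3 to 60 N. Pads are 20 mm wide; open, the fingers measure 119 mm over their backs; the gripper's body (75 mm by 180 mm) begins 59 mm behind the grasp point.
Start: joints at [1.002, 0.491, 1.559, -0, 1.092, -0.106], TCP at [279.012, 559.265, 404.761] pointing down, gripper open.
Joint ranges: [-3.1, 3.1], [-0.84, 2.19], [0.05, 2.79], [-1.13, 4.28], [0.06, 2.93], [-2.69, 2.69]. Speed limits (rad/s): [2.22, 2.22, 2.79, 3.14, 3.14, 3.14].

INTERFACE

Orientations are given as a unit quaternion [w, x, y, z].
In Python, from bench import telemetry, viewer, robot gives the robot as it stands.
- The arm moves only by the tool move_arm, never from a script. Its argument "series" is a list of rows, each a list of 4 numbers: the shift along the tool's x, y, z in cm, then the turn about the tool's z in degrees. In form: [[x, y, z, turn], ...]. A call has 1 to 10 rows; each row shifts and turns the commanded pose from where the row before left it, along the tool's axes as they then stand; what a row does not reach is not made up. A row lasts 1/12 s, in which the tool goes at most 41.7 mm and 7.16 degrees, less where a joint would pass 70% of its speed; a pose out of reach is approached as far as the arm can. A call with a gripper value outside its range is refused whole. "fingers" is the opening, from 0 (shut) to 1 (fully open), set as the call begins (left out, the last holds). The fingers move at their own pace and stop on an object; "squeeze" is the grip in N (left out, the last holds). Time passes only in rows, so rows that do not move let the fingers close. It gives the time, the measured TCP pose, the force, the opening and the grip force at its end, in the units of the state.
- telemetry.observe(): the state, without advancing time (a new reading comes with each control period).
- viewer.read_camera(name): name is "scene" or "top"; returns a dict with "image" (384x512x3 uint8, red, green, blue), "vfov" (degrees; the focal length in pixels is half the picture's height over the tangent of half this angle, whatever the lens; pixels are square), "cx", "cy" (the principal point, pixels), "k1" (the pictures are not rectified: a ray, as slopes to the right and down, at radius r is drawn at 1 + k1 r^2 times it, then the intrinsics apply), "xyz" and "rotation" of the camera in the world. Camera axes: x right, y down, z forward; pixel columns grow to the right and rows downward; lengths in mm; the calibration is good to about 2 mm. A picture is of the moment at which its call begins. There is no depth.
- robot.finish_job(): hands the job in; it is judged then, once.
The state is a dict: "t": time; "joints": joint angles; "dq": joint speeds; "joint_torque": joint torques, N m; "eef_pos": TCP position; "ee_rot": TCP orientation; "contact_force": force on the tool from outside, world axes, zero at the start; "moment": the same for the moment, N m; "grip_width": finger opening in mm; "finger_force": force on a finger pad.
Only numpy, scipy, OpenCV 4.12 (cv2) and the standard library are available. Lean on these libraries where they do the work, as an engineer would, in place of code of your own. Each camera call takes 0.05 s, during which the arm holds its last target. There are 200 camera calls.

TASK

The gel caster rocks because its front left screw foot is seized short. With closed fingertips push the orange wedge, thin end first, along the bench under that foot until it just takes up the gap, without jacking the caster up or shoving it along; then press down on the plate's corner over that foot to feel that it no longer rocks, pushing the wedge further if it gives. Grasp and lift nothing, leave the other things alone, and finish while still pressing on that corner with the caster level.

Things in the scene. Friction and masses are not known exactly. Their poses are not given: they have to be found in the camera images.
- caster: gel caster, loose, about 1.1 kg: grey plate 160 (x) x 200 (y) x 10 mm on four round rubber screw feet (22 mm across, at x = +-62, y = +-80 mm), with a clear tray and comb between two blue dams. Origin at bench level under the plate's middle, x to its back, y to its left, z up. Plate underside 18 mm, top 28 mm above the bench; dams reach 62 mm, comb 75 mm
- press_spot (a point): the spot to press: top face of the plate over the middle of the short foot, 28 mm above the bench; bare plate for 17 mm or more all round. Without the wedge the caster stands level on three feet, but 1 to 2 N down here rocks it over until the short foot meets the bench
- foot_spot (a point): point at bench level under the middle of the short (front left, x = -62, y = +80 mm) foot while the caster is level. The short foot's flat pad hangs 4 to 9.5 mm above the bench, how much differs each time; the other three feet stand on it
- wedge: orange plastic levelling wedge, loose, 50 g, 85 long x 36 mm wide, flat on the bench to the left of the short foot. Origin in the middle of its underside, x along it to the thin end, z up. 2 mm high at the thin end, rising evenly to 17 mm at the upright heel. Slides with under 1 N; once it bears under the foot the push climbs past 3 N; pushed on, it swings the caster round or jacks it up
- wedge_tip (a point): middle of the thin end's lower edge, 42.5 mm ahead of the wedge's origin
- wedge_heel (a point): middle of the heel's lower edge, 42.5 mm behind the wedge's origin: push here, on the upright face
- agar: white bottle with a blue cap, 58 mm across, 110 mm high, to the right of the caster; leave alone; origin under its middle
- timer: white digital timer, 60 x 64 x 20 mm, to the right of the caster; leave alone
- petri: round dish, 59 mm across, 15 mm high, behind the wedge; leave alone
- pen: black and white marker, 134 mm long, 15 mm high, in front of the caster; leave alone
Things that resemble listed ones, but are neither listed nor needed, are in the scene too. Several things have the shape of the wedge; the one meant has the colours described above.

How it is judged:
By the outcome, as a careful person would: the job done as asked, in the order asked, and still so for the second after the job is handed in, while the arm keeps its last pose, push and grip.
It also fails if it takes over 37 s, if anything falls off the work surface, if the arm or the gripper's body presses on something with over 40 N, if the wrist force passes 120 N, or if a joint passes its speed limit or range.

## Working session

There is one attempt and no reset: what is moved stays moved. The work goes in short steps, Python scripts to look and compute and a tool call to move; the robot and the scene stay as the last step left them, time stands still between calls to the robot, and variables do not carry over. Pictures are saved under pics/ and viewed, at most 10 in all, crops included, and the job is handed in when it is done.

Besides the shell and the picture viewer there is one more tool, called after "Call:" by a JSON object that holds its "op" and its "data", one argument or row to a line. move_arm: Moves the arm, as the interface text tells. Its arguments: {"type":"object","properties":{"series":{"type":"array","items":{"type":"array","items":{"type":"number"}}},"fingers":{"type":"number"},"squeeze":{"type":"number"}},"required":["series"]}

```bash
mkdir -p pics
cat > h.py <<'E'
import numpy as np, cv2, json
from bench import telemetry, viewer, robot
def grab(name,tag):
    c=viewer.read_camera(name); cv2.imwrite(f'pics/{tag}.png',c['image'][:,:,::-1])
    np.savez(f'pics/{tag}.npz',**c); return c
def load(tag): return np.load(f'pics/{tag}.npz')
def ray(c,u,v):
    f=192/np.tan(np.radians(float(c['vfov']))/2)
    d=np.array([(u-float(c['cx']))/f,(v-float(c['cy']))/f]); r=np.hypot(*d); s=d.copy()
    for _ in range(30): s=d/(1+float(c['k1'])*(s@s))
    w=np.array(c['rotation'])@np.array([s[0],s[1],1]); return np.array(c['xyz'],float),w/np.linalg.norm(w)
def atz(c,u,v,z): o,w=ray(c,u,v); return o+w*(z-o[2])/w[2]
def tri(c1,p1,c2,p2):
    o1,w1=ray(c1,*p1);o2,w2=ray(c2,*p2)
    a=np.linalg.lstsq(np.c_[w1,-w2],o2-o1,rcond=None)[0]
    A=o1+w1*a[0];B=o2+w2*a[1];return (A+B)/2,np.linalg.norm(A-B)
E
python3 - <<'E'
from h import *
for n in('scene','top'):
    c=grab(n,n+'0');print(n,np.array(c['xyz']).round(0),np.shape(c['rotation']),c['rotation'],c['vfov'],c['k1'],c['cx'],c['cy'])
a=cv2.imread('pics/scene0.png');b=cv2.imread('pics/top0.png')
cv2.imwrite('pics/s0b.png',cv2.resize(a,(800,600),interpolation=3));cv2.imwrite('pics/t0b.png',cv2.resize(b,(800,600),interpolation=3))
print(telemetry.observe())
E
```

```text
scene [ -39. -447.  751.] (4,) [-0.36804832  0.83138437 -0.38507715  0.15829105] 43.035082157214404 -0.1921496958531763 255.5468556975695 193.86201663600875
top [433.  54. 938.] (4,) [-0.04549663  0.71313155 -0.69861846  0.03613433] 51.08192506910834 -0.008230637380223369 252.1574593761564 192.57153724583867
{'t': 0.1, 'joints': array([ 1.00240041e+00,  4.91474170e-01,  1.55936038e+00,  5.23312456e-05,
        1.09167813e+00, -1.05598106e-01]), 'dq': array([-0.00059763, -0.00139881, -0.00226071,  0.00187617,  0.00173105,
       -0.0010873 ]), 'joint_torque': array([ 1.48396979e-03, -6.13625121e+01, -2.58612049e+01,  6.93730381e-02,
        4.69453563e-02, -4.87228033e-05]), 'eef_pos': array([278.99716593, 559.24889333, 404.24538668]), 'ee_rot': array([-1.74013074e-04,  2.29351095e-01,  9.73343651e-01, -4.26461124e-04]), 'contact_force': array([ 0.28491089, -0.27364801, -0.27437003]), 'moment': array([-0.00317751, -0.02717048,  0.01410053]), 'finger_force': 0.0, 'grip_width': 95.19101676400858}
```

View pics/s0b.png

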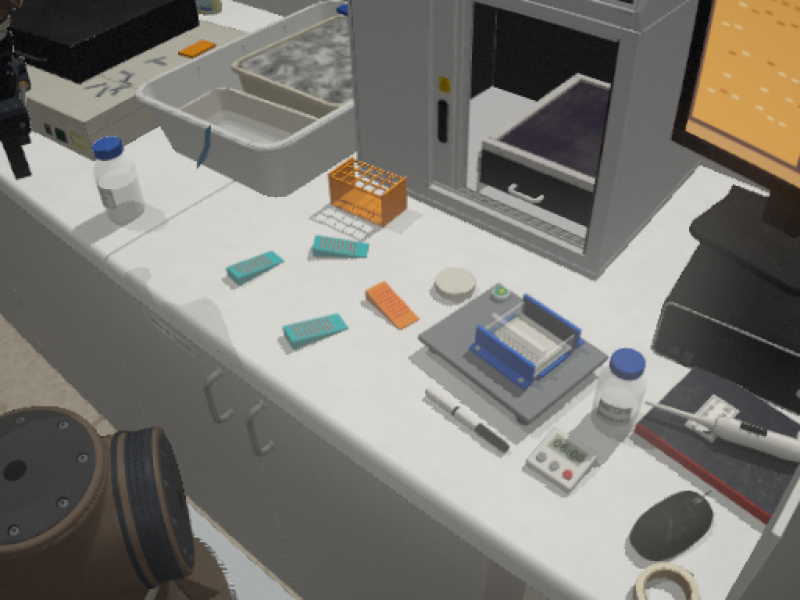

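View pics/t0b.png

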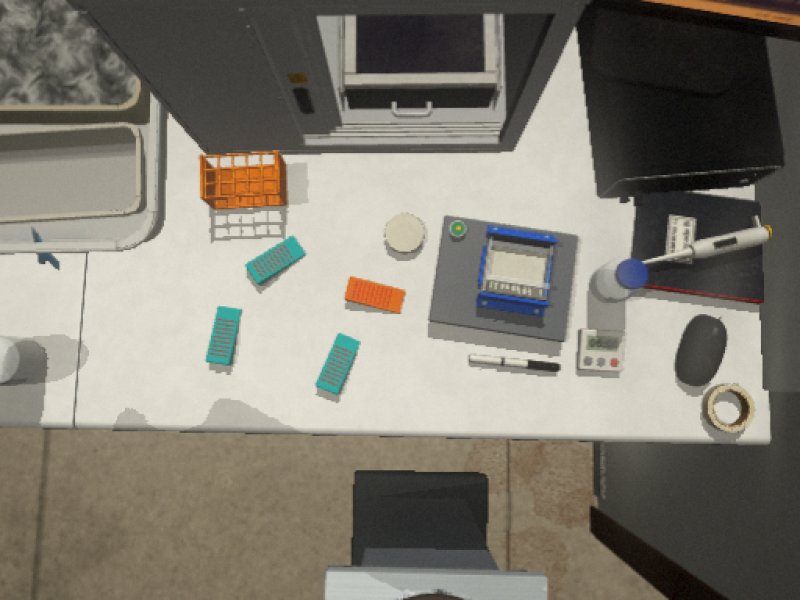

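The scene view shows the orange wedge near (390,305) and the caster near (512,350). In the top view (800 px) the wedge spans about (346,278) to (405,312). The caster plate's left edge runs from (444,217) to (430,335). Next I'll enlarge both.

```bash
sed -i "s/^import numpy.*/&\nfrom scipy.spatial.transform import Rotation as R/; s/np.array(c\['rotation'\])@/R.from_quat(np.roll(c['rotation'],-1)).as_matrix()@/" h.py
python3 - <<'E'
from h import *
b=cv2.imread('pics/top0.png')[130:230,210:380];a=cv2.imread('pics/scene0.png')[165:275,225:395]
o=np.zeros((600,800,3),np.uint8)
b=cv2.resize(b,None,fx=4.7,fy=4.7,interpolation=2);a=cv2.resize(a,None,fx=4.7,fy=4.7,interpolation=2)
cv2.imwrite('pics/tc.png',b);cv2.imwrite('pics/sc.png',a)
E
```

```text
(no output)
```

View pics/tc.png

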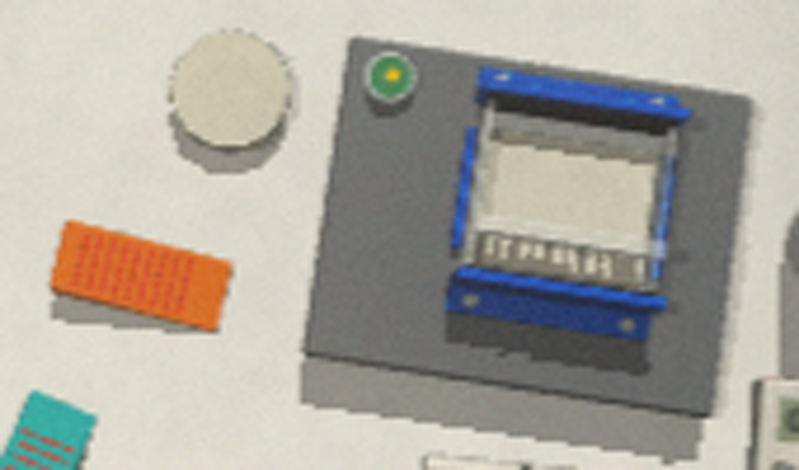

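View pics/sc.png

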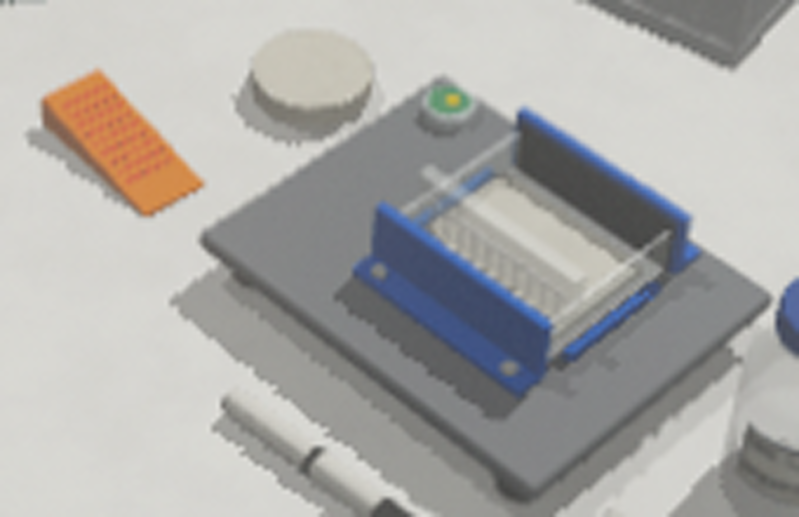

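Top crop: plate corners are at (348,38), (305,353), (707,415) and (750,97). The wedge heel's top edge runs (67,220)-(52,290), and the thin end runs (232,262)-(217,330). Scene crop: the heel top edge runs (42,103)-(98,70), the thin end runs (145,215)-(203,184), and the plate corners are FL (203,236), BL (440,78) and BR (770,298).

```bash
cat > m.py <<'E'
from h import *
T=load('top0');S=load('scene0')
t=lambda u,v:(210+(u+.5)/4.7-.5,130+(v+.5)/4.7-.5)
s=lambda u,v:(225+(u+.5)/4.7-.5,165+(v+.5)/4.7-.5)
for n,p,q,z in [('heelB',(67,220),(98,70),17),('heelF',(52,290),(42,103),17),('tipB',(232,262),(203,184),2),('tipF',(217,330),(145,215),2),
 ('FL',(305,353),(203,236),28),('BL',(348,38),(440,78),28),('BR',(750,97),(770,298),28)]:
    P,g=tri(T,t(*p),S,s(*q)); print(n,P.round(1),round(g,1),'top@z',atz(T,*t(*p),z).round(1),'sc@z',atz(S,*s(*q),z).round(1))
print('FR',atz(T,*t(707,415),28).round(1))
E
python3 m.py
```

```text
heelB [576.3 134.4  14.3] 0.3 top@z [576. 134.  17.] sc@z [573.9 132.4  17. ]
heelF [541.7 140.6  13. ] 0.6 top@z [541.1 140.4  17. ] sc@z [538.8 137.2  17. ]
tipB [5.586e+02 5.250e+01 3.000e-01] 0.9 top@z [558.7  52.1   2. ] sc@z [556.9  51.7   2. ]
tipF [524.2  59.2   1.7] 0.6 top@z [524.4  59.    2. ] sc@z [523.8  59.1   2. ]
FL [512.3  15.4  25. ] 1.5 top@z [511.6  16.1  28. ] sc@z [510.6  13.1  28. ]
BL [669.1  -3.3  23.1] 0.5 top@z [667.6  -2.8  28. ] sc@z [664.6  -6.4  28. ]
BR [ 642.5 -200.9   23.9] 0.5 top@z [ 641.7 -199.9   28. ] sc@z [ 638.4 -202.1   28. ]
FR [ 485.6 -177.4   28. ]
```

Call:
{"op": "move_arm", "data": {
  "series": [
    [0,0,0,-6.75],
    [0,0,0,-6.75],
    [-2.3,-1.9,0.5,0],
    [-2.3,-1.9,1,0],
    [-2.3,-1.9,1,0],
    [-2.3,-1.9,1,0],
    [-2.3,-1.9,1,0],
    [-2.3,-1.9,1,0],
    [-2.3,-1.9,1,0],
    [-2.3,-1.9,1,0]
  ],
  "fingers": 0,
  "squeeze": 20
}}

```text
t: 0.93
eef_pos: [424.7, 368.5, 329.1]
ee_rot: [-0.0, 0.113, 0.994, -0.0]
contact_force: [0.0, 0.1, -0.3]
grip_width: 33.6
finger_force: 0.0
```

Call:
{"op": "move_arm", "data": {
  "series": [
    [-2.3,-1.9,1,0],
    [-2.3,-1.9,1,0],
    [-2.3,-1.9,1,0],
    [-2.3,-1.9,1,0],
    [-2.3,-1.9,1,0],
    [-2.3,-1.9,1,0],
    [-2.3,-1.9,1,0],
    [0,0,0,0],
    [0,0,0,0],
    [0,0,0,0]
  ]
}}

```text
t: 1.77
eef_pos: [550.7, 204.1, 259.6]
ee_rot: [-0.0, 0.114, 0.994, -0.0]
contact_force: [0.6, 0.6, -0.6]
grip_width: 0.0
finger_force: 0.0
```

Call:
{"op": "move_arm", "data": {
  "series": [
    [-0.7,-0.8,1.5,0],
    [-0.7,-0.8,1.5,0],
    [-0.8,-0.9,1.5,0],
    [0,0,1,0],
    [0,0,0.85,0],
    [0,0,0,0],
    [0,0,0,0]
  ]
}}

```text
t: 2.35
eef_pos: [566.4, 175.5, 196.4]
ee_rot: [-0.0, 0.113, 0.994, 0.0]
contact_force: [0.2, -0.3, -0.4]
grip_width: 0.3
finger_force: 0.0
```

Run:
```python
from h import *
a=grab('top','top1')['image'];b=grab('scene','scene1')['image']
a=cv2.resize(a[120:240,170:350],(800,533),interpolation=2)
cv2.imwrite('pics/c1.png',a[:,:,::-1])
b=cv2.resize(b[120:260,200:370],(729,600),interpolation=2)
cv2.imwrite('pics/c1s.png',b[:,:,::-1])
s=telemetry.observe();print(s['eef_pos'],s['contact_force'])
```

```text
[566.61341069 175.31308556 196.96298298] [-0.30055574 -0.31914107 -0.13269243]
```

View pics/c1s.png

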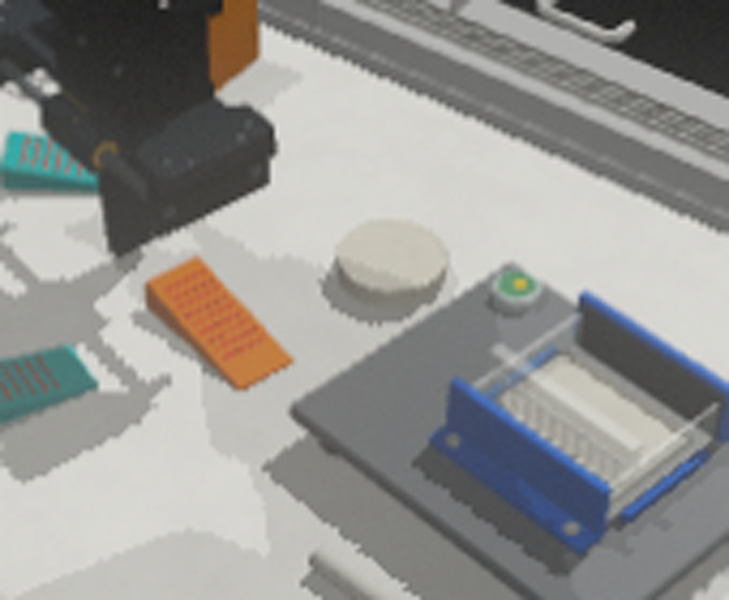

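The scene crop shows the closed gripper behind the wedge heel (heel top edge (148,288)-(195,258)). The fingertip is near (120,250), and the body is the dark block reaching (270,180). I'll check that against a projection.

```bash
cat >> h.py <<'E'
def proj(c,P):
    f=192/np.tan(np.radians(float(c['vfov']))/2)
    q=R.from_quat(np.roll(c['rotation'],-1)).as_matrix().T@(np.array(P,float)-c['xyz']); s=q[:2]/q[2]
    return s*(1+float(c['k1'])*(s@s))*f+[float(c['cx']),float(c['cy'])]
E
python3 - <<'E'
from h import *
S=load('scene1');T=load('top1')
C=np.array([566.5,175.4,6.5]);ex=np.array([-.974,.226,0]);ey=np.array([.226,.974,0]);ez=np.array([0,0,1])
a=cv2.imread('pics/c1s.png');k=729/170
b=cv2.imread('pics/c1.png')
def box(img,c,x,y,z0,z1,col,f):
    for i in(-x,x):
        for j in(-y,y):
            p=[tuple(int(v) for v in f(proj(c,C+ex*i+ey*j+ez*z))) for z in(z0,z1)]
            cv2.line(img,p[0],p[1],col,1)
            for q in p: cv2.circle(img,q,3,col,1)
fs=lambda p:((p-[200,120])*k);ft=lambda p:((p-[170,120])*800/180)
for img,c,f in((a,S,fs),(b,T,ft)):
    box(img,c,10,12,0,78,(0,255,255),f);box(img,c,37,90,78,100,(255,0,255),f)
o=np.hstack([cv2.resize(a,(400,329)),cv2.resize(b,(400,266))[:, :] if 0 else cv2.copyMakeBorder(cv2.resize(b,(400,266)),0,63,0,0,0)])
cv2.imwrite('pics/chk.png',o)
E
```

```text
(no output)
```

View pics/chk.png

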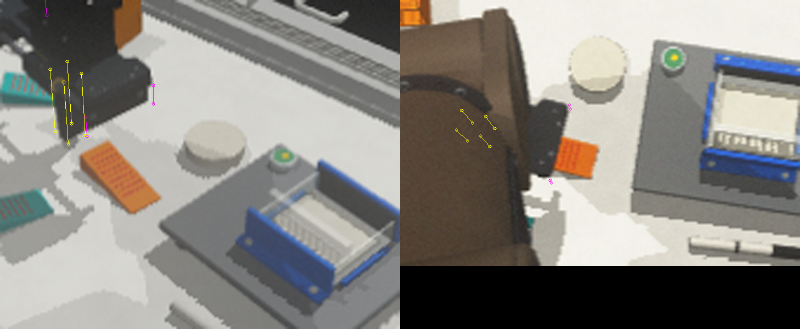

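Call:
{"op": "move_arm", "data": {
  "series": [
    [0,-0.8,0,0],
    [0,-0.8,0,0],
    [0,-0.4,0,0],
    [0,-0.4,0,0],
    [0,-0.4,0,0],
    [0,-0.4,0,0],
    [0,-0.4,0,0],
    [0,-0.4,0,0],
    [0,-0.4,0,0],
    [0,-0.4,0,0]
  ]
}}

```text
t: 3.28
eef_pos: [555.9, 127.5, 196.3]
ee_rot: [0.0, 0.113, 0.994, 0.0]
contact_force: [-0.1, 0.5, 1.5]
grip_width: 0.2
finger_force: 1.0
```

Call:
{"op": "move_arm", "data": {
  "series": [
    [0,-0.4,0,0],
    [0,-0.4,0,0],
    [0,-0.4,0,0],
    [0,-0.4,0,0],
    [0,-0.3,0,0],
    [0,-0.2,0,0],
    [0,0,0,0],
    [0,0,0,0]
  ]
}}

```text
t: 3.95
eef_pos: [551.1, 107.2, 196.1]
ee_rot: [-0.0, 0.113, 0.994, -0.0]
contact_force: [-0.2, -0.0, 0.4]
grip_width: 0.0
finger_force: 0.0
```

Run:
```python
from h import *
b=grab('scene','scene2')['image']
b=cv2.resize(b[170:260,220:340],(800,600),interpolation=2)
cv2.imwrite('pics/c2.png',b[:,:,::-1])
s=telemetry.observe();print(s['eef_pos'],s['contact_force'])
```

```text
[551.14626803 107.3166332  196.03942073] [-0.21292042 -0.47167344 -0.64105098]
```

View pics/c2.png

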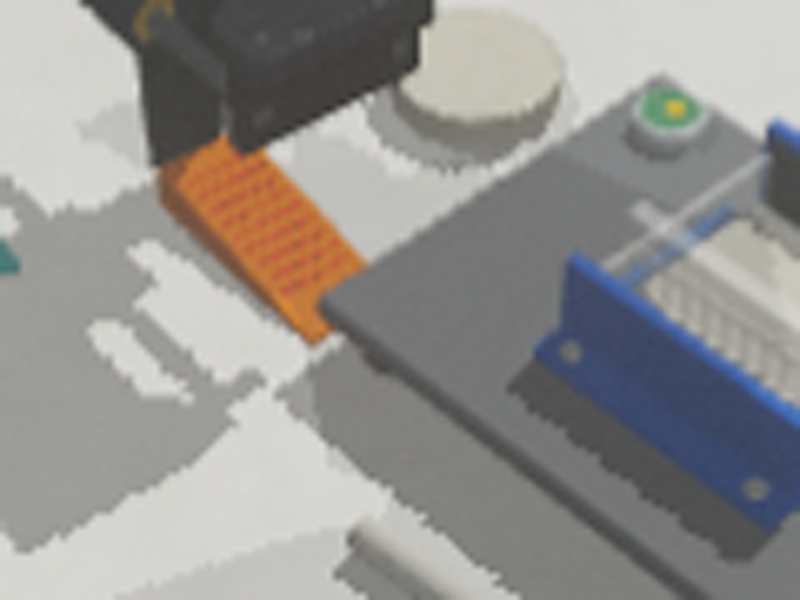

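The crop shows the wedge against the fingers, with its front thin corner at about (315,342). It is just entering under the plate corner at (325,300), and the short foot is near (385,360).

Run:
```python
from h import *
S=load('scene2')
c=lambda u,v:(220+(u+.5)/6.667-.5,170+(v+.5)/6.667-.5)
print('tipF',atz(S,*c(315,342),1),'expect 511.7,16.9'); print('heelF bottom',atz(S,*c(165,195),0), 'top',atz(S,*c(162,175),17))
for z in(0,5,10): print((proj(S,[524.2,-4.7,z])-[220,170])*6.667)
```

```text
tipF [515.8068758   20.18043407   1.        ] expect 511.7,16.9
heelF bottom [537.15334032 103.83458927   0.        ] top [530.68613101  98.57354132  17.        ]
[388.94367122 362.54714884]
[389.13739427 351.68692922]
[389.33176047 340.7524283 ]
```

Call:
{"op": "move_arm", "data": {
  "series": [
    [0,-0.2,0,0],
    [0,-0.2,0,0],
    [0,-0.2,0,0],
    [0,-0.2,0,0],
    [0,-0.2,0,0],
    [0,-0.2,0,0],
    [0,-0.1,0,0],
    [0,0,0,0]
  ]
}}

```text
t: 4.67
eef_pos: [548.3, 94.4, 196.2]
ee_rot: [-0.0, 0.113, 0.994, 0.0]
contact_force: [0.0, -0.7, -0.4]
grip_width: 0.6
finger_force: 0.0
```

Call:
{"op": "move_arm", "data": {
  "series": [
    [0,-0.15,0,0],
    [0,-0.15,0,0],
    [0,-0.1,0,0],
    [0,0,0,0]
  ]
}}

```text
t: 5.0
eef_pos: [547.4, 90.6, 196.2]
ee_rot: [-0.0, 0.113, 0.994, 0.0]
contact_force: [-0.4, 0.6, 0.2]
grip_width: 0.4
finger_force: 0.0
```

Call:
{"op": "move_arm", "data": {
  "series": [
    [0,-0.1,0,0],
    [0,-0.1,0,0],
    [0,-0.1,0,0],
    [0,0,0,0]
  ]
}}

```text
t: 5.33
eef_pos: [546.7, 87.7, 196.2]
ee_rot: [-0.0, 0.113, 0.994, 0.0]
contact_force: [1.0, 0.5, -0.3]
grip_width: 0.3
finger_force: 0.0
```

Call:
{"op": "move_arm", "data": {
  "series": [
    [0,-0.1,0,0],
    [0,-0.1,0,0],
    [0,-0.1,0,0],
    [0,0,0,0]
  ]
}}

```text
t: 5.67
eef_pos: [546.0, 84.8, 196.2]
ee_rot: [0.0, 0.113, 0.994, 0.0]
contact_force: [-1.0, -0.4, -0.2]
grip_width: 0.3
finger_force: 0.0
```

Call:
{"op": "move_arm", "data": {
  "series": [
    [0,-0.1,0,0],
    [0,-0.1,0,0],
    [0,-0.1,0,0],
    [0,0,0,0]
  ]
}}

```text
t: 6.0
eef_pos: [545.3, 81.9, 196.3]
ee_rot: [0.0, 0.113, 0.994, 0.0]
contact_force: [0.2, 0.1, -0.5]
grip_width: 0.6
finger_force: 0.0
```

Call:
{"op": "move_arm", "data": {
  "series": [
    [0,-0.1,0,0],
    [0,-0.1,0,0],
    [0,0,0,0]
  ]
}}

```text
t: 6.25
eef_pos: [545.0, 80.1, 196.3]
ee_rot: [0.0, 0.113, 0.994, 0.0]
contact_force: [0.6, 1.8, 1.8]
grip_width: 0.8
finger_force: 1.1
```

Call:
{"op": "move_arm", "data": {
  "series": [
    [0,0,0,0],
    [0,0,0,0]
  ]
}}

```text
t: 6.42
eef_pos: [545.0, 80.1, 196.3]
ee_rot: [0.0, 0.113, 0.994, 0.0]
contact_force: [0.8, 2.6, 2.0]
grip_width: 0.5
finger_force: 1.3
```

Call:
{"op": "move_arm", "data": {
  "series": [
    [0,-0.1,0,0],
    [0,0,0,0]
  ]
}}

```text
t: 6.58
eef_pos: [544.7, 79.1, 196.3]
ee_rot: [0.0, 0.113, 0.994, 0.0]
contact_force: [0.6, 3.0, 2.0]
grip_width: 0.1
finger_force: 1.9
```

Call:
{"op": "move_arm", "data": {
  "series": [
    [0,-0.05,0,0],
    [0,0,0,0],
    [0,0,0,0]
  ]
}}

```text
t: 6.83
eef_pos: [544.6, 78.7, 196.3]
ee_rot: [0.0, 0.113, 0.994, 0.0]
contact_force: [1.1, 3.8, 2.5]
grip_width: -0.0
finger_force: 2.3
```

Run:
```python
from h import *
b=grab('scene','scene3')['image']
b=cv2.resize(b[170:275,220:360],(800,600),interpolation=2)
cv2.imwrite('pics/c3.png',b[:,:,::-1])
s=telemetry.observe();print(s['eef_pos'],s['contact_force'])
```

```text
[544.59578792  78.66380193 196.27633604] [0.10941414 4.45030579 3.2040313 ]
```

View pics/c3.png

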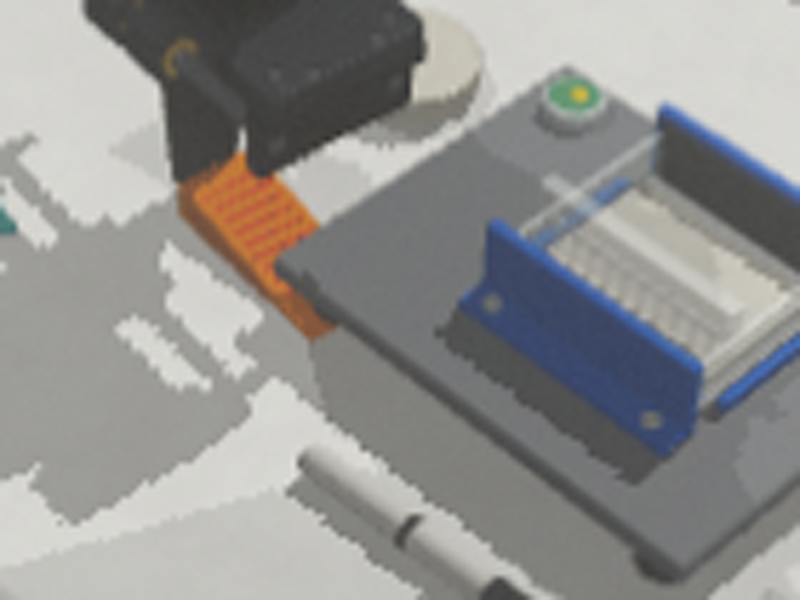

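The crop shows the wedge under the plate corner (277,262), its front edge running from (185,205) to (320,335). The caster corner has not moved. The push climbed to about 4 N, so the wedge bears on the foot. Next I back off and go to press.

Call:
{"op": "move_arm", "data": {
  "series": [
    [0,0.3,0,0],
    [0,1,0,0],
    [0,1.2,0,0],
    [0,0,-2,0],
    [0,0,-2,0],
    [0,0,-1.5,0],
    [0,-2,0,0],
    [0,-2,0,0],
    [0,-2,0,0],
    [0,-2,0,0]
  ]
}}

```text
t: 7.72
eef_pos: [532.1, 25.3, 251.3]
ee_rot: [-0.0, 0.113, 0.994, -0.0]
contact_force: [0.4, -0.4, -0.3]
grip_width: 0.3
finger_force: 0.0
```

Call:
{"op": "move_arm", "data": {
  "series": [
    [0.1,-2,0,0],
    [0,-1,0,0],
    [0,0,1,0],
    [0,0,1,0],
    [0,0,0.6,0],
    [0,0,0,0],
    [0,0,0,0]
  ]
}}

```text
t: 8.3
eef_pos: [524.6, -3.2, 224.4]
ee_rot: [-0.001, 0.113, 0.994, 0.0]
contact_force: [-0.6, 0.9, -0.1]
grip_width: 0.6
finger_force: 0.0
```

Call:
{"op": "move_arm", "data": {
  "series": [
    [0,0,0.3,0],
    [0,0,0.2,0],
    [0,0,0,0]
  ]
}}

```text
t: 8.55
eef_pos: [524.5, -3.8, 220.0]
ee_rot: [-0.0, 0.113, 0.994, 0.0]
contact_force: [-0.9, -0.1, -0.2]
grip_width: 0.5
finger_force: 0.0
```

Call:
{"op": "move_arm", "data": {
  "series": [
    [0,0,0.05,0],
    [0,0,0.05,0],
    [0,0,0,0]
  ]
}}

```text
t: 8.8
eef_pos: [524.5, -4.0, 219.3]
ee_rot: [0.0, 0.113, 0.994, 0.0]
contact_force: [-0.8, 0.2, -0.1]
grip_width: 0.7
finger_force: 0.0
```

Call:
{"op": "move_arm", "data": {
  "series": [
    [0,0,0.05,0],
    [0,0,0.05,0],
    [0,0,0,0]
  ]
}}

```text
t: 9.05
eef_pos: [524.5, -4.0, 218.4]
ee_rot: [0.0, 0.113, 0.994, 0.0]
contact_force: [-0.4, -0.8, 2.8]
grip_width: 0.8
finger_force: 1.0
```

Call:
{"op": "move_arm", "data": {
  "series": [
    [0,0,0.05,0],
    [0,0,0,0]
  ]
}}

```text
t: 9.22
eef_pos: [524.5, -4.0, 218.3]
ee_rot: [0.0, 0.113, 0.994, 0.0]
contact_force: [-1.9, 0.5, 10.4]
grip_width: 0.1
finger_force: 4.7
```

Call:
{"op": "move_arm", "data": {
  "series": [
    [0,0,0.03,0],
    [0,0,0,0]
  ]
}}

```text
t: 9.38
eef_pos: [524.4, -4.0, 218.2]
ee_rot: [0.0, 0.113, 0.994, 0.0]
contact_force: [-2.7, 0.0, 11.8]
grip_width: 0.4
finger_force: 6.3
```

Call:
{"op": "move_arm", "data": {
  "series": [
    [0,0,0,0],
    [0,0,0,0],
    [0,0,0,0],
    [0,0,0,0]
  ]
}}

```text
t: 9.72
eef_pos: [524.4, -4.0, 218.2]
ee_rot: [0.0, 0.113, 0.994, 0.0]
contact_force: [-2.8, 0.9, 12.9]
grip_width: 0.3
finger_force: 6.2
```

Run:
```python
from h import *
b=grab('scene','scene4')['image']
A=cv2.imread('pics/scene0.png')[165:275,225:395];B=b[165:275,225:395,::-1]
# shift of distant caster patch (dam+tray, FR corner)
for (x0,y0,x1,y1) in((300,190,378,250),(320,240,345,272),(355,215,390,245)):
    g=lambda im:cv2.cvtColor(im,cv2.COLOR_BGR2GRAY)[y0:y1,x0:x1].astype(np.float32)
    print(cv2.phaseCorrelate(g(cv2.imread('pics/scene0.png')),g(b[:,:,::-1].copy())))
cv2.imwrite('pics/c4.png',cv2.resize(B,None,fx=4.7,fy=4.7,interpolation=2))
s=telemetry.observe();print(s['eef_pos'],s['contact_force'])
```

```text
((0.41508357293046316, 0.2607397776162017), 0.8488037836551666)
((1.2661775733393537, 0.08243177920457967), 0.8188236111402512)
((0.06303132642398168, 0.1833370959184233), 1.014513091246287)
[524.40845928  -3.97973096 218.21208944] [-3.02718099 -0.30267107 11.98560472]
```

View pics/c4.png

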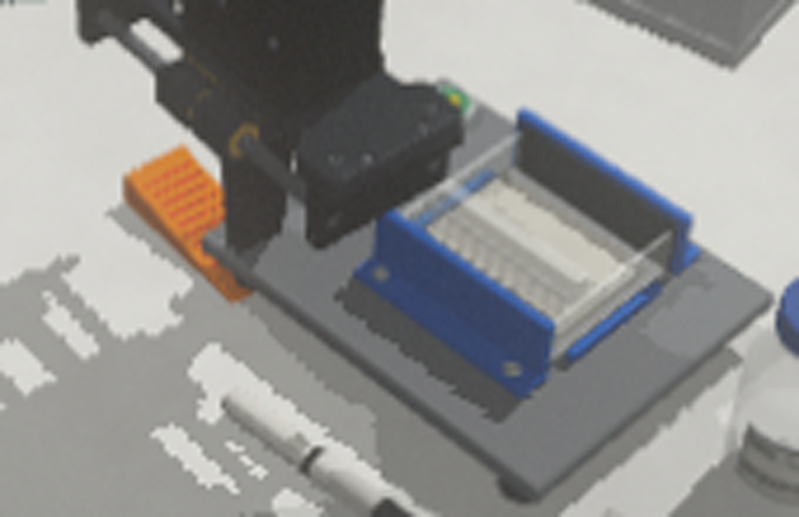

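The crop shows the fingertips on the plate corner at (240,240) and the wedge seated under the foot. The caster's dam and far corners are at their original pixels, e.g. (518,112) and (770,298). The corner holds at 12 N without giving.

```bash
python3 -c "
from bench import robot
print(robot.finish_job())"
```

```text
the job is handed in; nothing more can be done
None
```

I pushed the wedge under the short foot until the push climbed to about 4 N, then pressed the corner at about 12 N: it did not give, the caster had not visibly moved, and I handed the job in at about 10 s while still pressing.

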